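# Inspect a jar lid by torchlight

## Robot

A 6-joint arm with a two-finger parallel gripper is mounted at the origin on the work surface. World frame = base frame: x ahead of the robot, y to its left, z up, the work surface at z = 0. Lengths are in mm, angles in rad, forces in N, time in s.
With the tool pointing down it reaches from about 400 to 925 mm from the base axis. Payload 12.5 kg.
Tool frame: the origin (TCP) lies at the very end of the fingers, on their centre line; the grasp point (between the pads) lies 19 mm behind it; z points along the fingers, y is the line along which they close (so a half turn about z gives the same grasp; the last joint's range is limited). The gripper opens to 95 mm and grips with 3 to 60 N. Pads are 20 mm wide; open, the fingers measure 119 mm over their backs; the gripper's body (75 mm by 180 mm) begins 59 mm behind the grasp point.
Start: joints at [1.17, 0.491, 1.559, -0, 1.092, -0.106], TCP at [181.576, 598.061, 214.661] pointing down, gripper open.
Joint ranges: [-3.1, 3.1], [-0.84, 2.19], [0.05, 2.79], [-1.13, 4.28], [0.06, 2.93], [-2.69, 2.69]. Speed limits (rad/s): [2.22, 2.22, 2.79, 3.14, 3.14, 3.14].

## Interface

Orientations are given as a rotation vector (axis times angle).
In Python, from rig import r, viewer gives the robot as it stands.
- The arm moves only by the tool send_rows, never from a script. Its argument "motion" is a list of rows, each an object with "delta_pos": the shift along the tool's x, y, z each as a share of 0.75 m, from -1 to 1, a list of three; "delta_rot": the turn, a rotation vector about the tool's x, y, z each as a share of 180 degrees, from -1 to 1, a list of three; "claw": the closure, from -1 (fully open) to 1 (shut). A call has 1 to 10 rows; each row is the pose to reach, as a shift and turn from the pose commanded when the call began, along the tool's axes at that moment, turning the shorter way round; what a row does not reach only later rows make up. A row lasts 1/8 s, in which the tool goes at most 62.5 mm and 10.7 degrees, less where a joint would pass 70% of its speed; a pose out of reach is approached as far as the arm can. A call with a number of a shift or a turn outside -1 to 1 is refused whole. A call with a gripper value outside its range is refused whole. The fingers move at their own pace and stop on an object; "newtons" is the grip in N (left out, the last holds). Time passes only in rows, so rows that repeat a pose let the fingers close. It gives the time, the measured TCP pose, the force, the opening and the grip force at its end, in the units of the state.
- r.read_state(): the state, without advancing time (a new reading comes with each control period).
- viewer.snapshot(name): name is "scene" or "top"; returns a dict with "frame" (480x640x3 uint8, red, green, blue), "depth" (480x640 float32, mm along the optical axis (not along the pixel's ray), 0 where there is no reading), "K" (3x3 intrinsics, pixels), "camera_from_world" (4x4, takes a point from world to camera coordinates). Camera axes: x right, y down, z forward; pixel columns grow to the right and rows downward; lengths in mm; the calibration is good to about 2 mm. A picture is of the moment at which its call begins.
- r.hand_in(): hands the job in; it is judged then, once.
The state is a dict: "t": time; "qpos": joint angles; "qvel": joint speeds; "effort": joint torques, N m; "position": TCP position; "ee_rot": TCP orientation; "force": force on the tool from outside, world axes, zero at the start; "torque": the same for the moment, N m; "opening": opening from 0.0 (shut) to 1.0 (fully open); "gripper_force": force on a finger pad.
Only numpy, scipy, OpenCV 4.12 (cv2) and the standard library are available. Lean on these libraries where they do the work, as an engineer would, in place of code of your own. Each camera call takes 0.05 s, during which the arm holds its last target. There are 200 camera calls.

## Task

In the preserve cellar, first turn the lamp dimmer fully anticlockwise to its off stop so that torchlight will show up, then draw the orange torch out of its slanted holster along the bore. Turn it so the lens looks straight down and hold it centred about 6 cm above the lid of the yellow-lidded jar, touching no jar. Finish while still holding the torch there, steady, with the jars standing where they were.

Things in the scene. Friction and masses are not known exactly. Their poses are not given: they have to be found in the camera images.
- dimmer (a joint): Turn of the lamp dimmer's knob, rad: 0 is fully anticlockwise seen from above (end stop, lamp off), growing clockwise to 4.7 at the bright end; starts between 0.7 and 1.4. It stays where it is left (friction about 0.04 N m).
- dimmer_grip (a point): Grip point of the black dimmer knob, on its vertical axis, 77 mm above the table. The knob is a bar 42 long, 14 wide, 32 tall (top 7 mm above this point) on a disc of 44 diameter. The point's x axis runs along the bar and turns with it, z is up; a white mark on top of the bar lies towards its -x end.
- holster: Fixed dark steel torch holster: square tube (bore 38, walls 5, 90 deep) on a plate 130 x 100 x 10. Origin on the table, z up. The tube leans 40 degrees from vertical, its open mouth up and towards the holster's own +x (roughly away from the robot): the bore's floor centre is at (-30, 0, 58) mm in this frame and its axis runs along (0.643, 0, 0.766).
- holster_mouth (a point): Centre of the holster's open mouth, 90 mm up the bore's axis from its floor (same axes as the holster).
- torch: Loose torch, cylinder 34 in diameter, 195 long, about 0.2 kg: 40 mm black head, the rest orange with a black band near the tail. Origin at the lens face's centre; own z runs from lens to tail (z straight up = lens straight down). It starts lens down on the floor of the bore, 2 mm play all round, 105 mm sticking out along the bore's axis, and only draws out along it. Mass centre 75 mm from lens.
- jar_yellow: The preserve jar to be inspected: loose, filled, closed, 70 in diameter and 90 tall over its yellow lid, about 0.35 kg. Origin at the centre of its underside, z up.
- jar_red: Another preserve jar, to be left alone: loose, filled, closed, 70 in diameter and 90 tall over its red lid, about 0.35 kg. Origin at the centre of its underside, z up.
- jar_green: Another preserve jar, to be left alone: loose, filled, closed, 70 in diameter and 90 tall over its green lid, about 0.35 kg. Origin at the centre of its underside, z up.
- jar_blue: Another preserve jar, to be left alone: loose, filled, closed, 70 in diameter and 90 tall over its blue lid, about 0.35 kg. Origin at the centre of its underside, z up.
- dimmer_box: Fixed white box 100 x 100 x 40 tall that carries the dimmer knob at its middle. Origin under its centre, z up. A red dot on its top, 42 mm towards its own -x, shows where the knob's white mark points when fully off.
Not all that is in view belongs to the job. Leave any white look-alike of the torch alone.

How it is judged:
By the outcome, as a careful person would: the job done as asked, in the order asked, and still so for the second after the job is handed in, while the arm keeps its last pose, push and grip.
It also fails if it takes over 58 s, if anything falls off the work surface, if the arm or the gripper's body presses on something with over 40 N, if the wrist force passes 120 N, or if a joint passes its speed limit or range.

## Working session

There is one attempt and no reset: what is moved stays moved. The work goes in short steps, Python scripts to look and compute and a tool call to move; the robot and the scene stay as the last step left them, time stands still between calls to the robot, and variables do not carry over. Pictures are saved under pics/ and viewed, at most 10 in all, crops included, and the job is handed in when it is done.

Besides the shell and the picture viewer there is one more tool, called after "Emit:" as name(argument=value, ...) on one line, values as JSON. send_rows: Moves the arm, as the interface text tells. Its arguments: {"type":"object","properties":{"motion":{"type":"array"},"newtons":{"type":"number"}},"required":["motion"]}

```bash
ls; mkdir -p pics; python3 - <<'E'
from rig import r, viewer
import cv2,numpy as np
for n in("scene","top"):
    s=viewer.snapshot(n); cv2.imwrite(f"pics/{n}0.png",s["frame"][...,::-1]); np.savez(f"{n}0.npz",**s)
    print(n,s["K"].tolist(),np.round(s["camera_from_world"],3).tolist())
print(r.read_state())
E
```

```text
pics
scene [[434.1796871047891, 0.0, 330.89698903284165], [0.0, 434.1796871047891, 236.2898793280436], [0.0, 0.0, 1.0]] [[0.836, 0.549, 0.011, -469.458], [0.436, -0.652, -0.62, -178.689], [-0.333, 0.523, -0.784, 1174.966], [0.0, 0.0, 0.0, 1.0]]
top [[458.5248418215923, 0.0, 309.74804128165374], [0.0, 458.5248418215923, 239.06765010078053], [0.0, 0.0, 1.0]] [[0.013, -1.0, 0.013, -5.357], [-0.984, -0.015, -0.179, 538.299], [0.179, -0.011, -0.984, 988.006], [0.0, 0.0, 0.0, 1.0]]
{'t': 0.1, 'qpos': array([ 1.17040981e+00,  4.91489088e-01,  1.55941750e+00,  3.35939443e-06,
        1.09170188e+00, -1.05582998e-01]), 'qvel': array([ 0.00271862, -0.00336736, -0.00170131,  0.00120832,  0.00069084,
       -0.00052756]), 'effort': array([ 3.18152815e-03, -6.13630342e+01, -2.58607382e+01,  6.93941535e-02,
        4.71383147e-02, -4.95396807e-05]), 'position': array([181.47214484, 597.83414005, 214.11653209]), 'ee_rot': array([-4.61365801e-01, -3.10727019e+00,  1.54355745e-03]), 'force': array([-0.60255302, -0.04536547, -0.16251475]), 'torque': array([-0.01255241, -0.05387944, -0.05244364]), 'gripper_force': 0.0, 'opening': 1.002499938492442}
```

View pics/scene0.png

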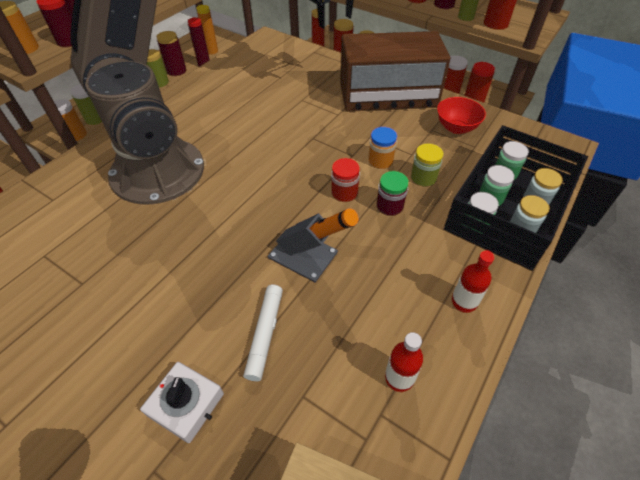

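View pics/top0.png

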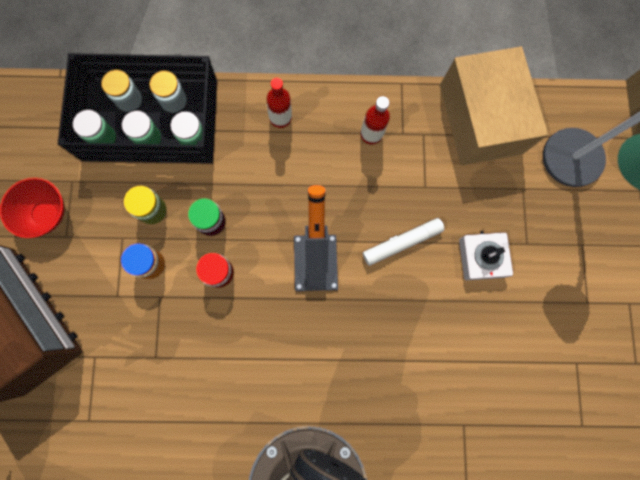

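The scene view shows the dimmer box at about (180,400), the holster with the orange torch at (315,240), and the yellow jar at (428,160) beside the green, blue and red ones. In the top view the dimmer is at (488,256), the torch tail at (317,192) and the yellow lid at (141,200). White-torch and crate look-alikes are also in view.

```bash
cat > h.py <<'E'
import numpy as np,cv2
def load(n): return dict(np.load(n+".npz"))
def ray(s,u,v):
    T=s["camera_from_world"];R=T[:3,:3];c=-R.T@T[:3,3]
    d=R.T@np.linalg.inv(s["K"])@np.array([u,v,1.]);return c,d/np.linalg.norm(d)
def plane(s,u,v,z):
    c,d=ray(s,u,v);return c+d*(z-c[2])/d[2]
def proj(s,p):
    q=s["camera_from_world"]@np.append(p,1);q=s["K"]@q[:3];return q[:2]/q[2]
def pt(s,u,v):  # from depth
    z=s["depth"][int(round(v)),int(round(u))];T=s["camera_from_world"]
    return T[:3,:3].T@(z*np.linalg.inv(s["K"])@np.array([u,v,1.])-T[:3,3])
def cloud(s):
    v,u=np.mgrid[:480,:640];z=s["depth"];T=s["camera_from_world"]
    p=(np.linalg.inv(s["K"])@np.stack([u.ravel(),v.ravel(),np.ones(u.size)]))*z.ravel()
    return ((p-T[:3,3:]).T@T[:3,:3]).reshape(480,640,3)
def hsv(s): return cv2.cvtColor(s["frame"],cv2.COLOR_RGB2HSV)
def blobs(m,amin=8):
    n,l,st,c=cv2.connectedComponentsWithStats(m.astype(np.uint8));return [(st[i,4],c[i],l==i) for i in range(1,n) if st[i,4]>=amin]
E
python3 - <<'E'
from h import *
t,s=load("top0"),load("scene0")
cols=dict(yellow=(24,33),green=(50,85),blue=(100,120),red=(0,4),orange=(5,17))
for nm,im in(("top",t),("scene",s)):
    H=hsv(im);C=cloud(im)
    for k,(a,b) in cols.items():
        m=(H[...,0]>=a)&(H[...,0]<=b)&(H[...,1]>190)&(H[...,2]>90)
        if k not in("orange",): m&=abs(C[...,2]-90)<6
        for A,c,l in blobs(m,25):
            if k!="orange":
                (x,y),ax,an=cv2.fitEllipse(cv2.findContours(l.astype(np.uint8),0,1)[0][0])
                P=plane(im,x,y,90); print(nm,k,A,np.round((x,y),1),np.round(P[:2],1),"med z",np.round(np.median(C[l][:,2]),1))
            else: print(nm,k,A,np.round(c,1),np.round(np.median(C[l],0)))
a=cv2.resize(t["frame"][225:285,450:525],None,fx=5,fy=5,interpolation=2)
b=cv2.resize(s["frame"][355:445,135:230],None,fx=4,fy=300/90,interpolation=2)
c=cv2.resize(t["frame"][180:300,280:355],None,fx=300/120*1.6,fy=300/120,interpolation=2)
d=cv2.resize(s["frame"][200:285,260:365],None,fx=380/105,fy=300/85,interpolation=2)
W=lambda x:cv2.copyMakeBorder(x,0,0,0,380-x.shape[1],0)
cv2.imwrite("pics/crop.png",np.vstack([np.hstack([W(a),W(b)]),np.hstack([W(c),W(d)])])[...,::-1])
E
```

```text
top yellow 705 [139.4 200.9] [609.9 377. ] med z 90.6
top blue 660 [137.3 259.2] [481.2 371.3] med z 90.6
top red 735 [211.9 268.4] [463.8 211.2] med z 90.7
top orange 186 [316.1 191.3] [604.  -7. 209.]
top orange 487 [316.  218.5] [559.  -8. 172.]
top orange 30 [160.7 258.6] [490. 340.  28.]
top orange 49 [156.6 272.1] [460. 346.  31.]
scene yellow 395 [429.  152.8] [611.7 373.2] med z 89.0
scene blue 304 [383.5 136.1] [484.3 366.3] med z 88.9
scene red 418 [345.3 168. ] [466.  207.7] med z 89.1
scene red 39 [475.9 289.6] [861.5  57.4] med z 91.5
scene red 29 [402.8 372.8] [ 818.9 -169.6] med z 92.0
scene orange 38 [508.9   6.4] [ 532. 1157.  142.]
scene orange 611 [22.4 31.8] [-697.  131.  128.]
scene orange 407 [208.5  33.1] [-695.  881. -187.]
scene orange 25 [507.2  16.5] [ 535. 1163.  108.]
scene orange 43 [501.2  25.3] [ 527. 1151.   75.]
scene orange 155 [ 71.7 126.2] [-683.  118. -222.]
scene orange 333 [380.6 159. ] [496. 343.  30.]
scene orange 79 [350.2 193.3] [493. 194.  25.]
scene orange 239 [349.4 217.2] [606.  -9. 205.]
scene orange 419 [326.7 226.4] [565. -23. 163.]
```

View pics/crop.png

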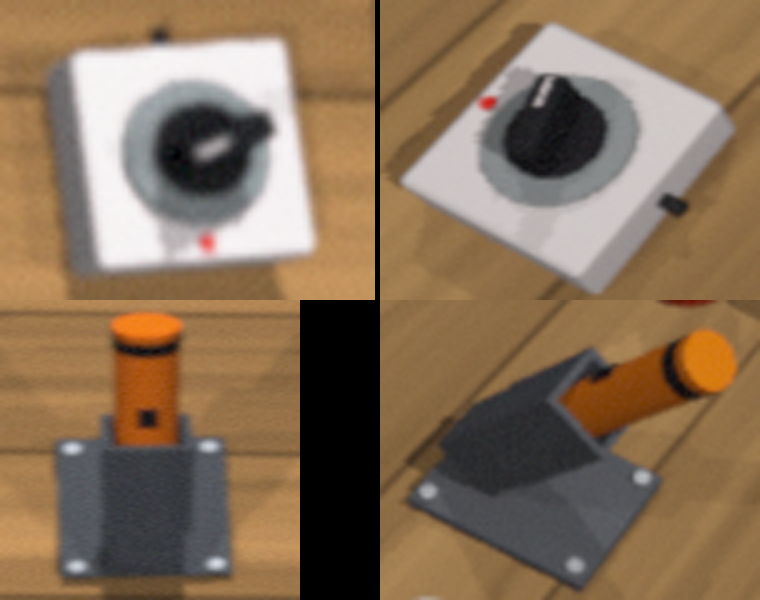

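The crop shows the knob's bar running left-down to right-up in the top view, with its mark on the left end and the red dot nearest the robot. The bar is about 1.2 rad clockwise of off. The torch points away from the robot, roughly along +x.

```bash
python3 - <<'E'
from h import *
t,s=load("top0"),load("scene0")
for nm,im in(("top",t),("scene",s)):
    C=cloud(im);H=hsv(im)
    near=(abs(C[...,0]-500)<120)&(abs(C[...,1]+385)<120)
    # box top
    m=near&(abs(C[...,2]-41)<6); P=C[m][:,:2].astype(np.float32)
    print(nm,"box rect",cv2.minAreaRect(P),np.median(C[m][:,2]))
    m=near&(C[...,2]>76)&(C[...,2]<95);P=C[m][:,:2].astype(np.float32)
    print(" bar",len(P),cv2.minAreaRect(P),"z",np.median(C[m][:,2]))
    R=near&((H[...,0]<6)|(H[...,0]>174))&(H[...,1]>150)&(H[...,2]>120)
    for A,c,l in blobs(R,3): print(" dot",A,c.round(1),plane(im,*c,40).round(1))
    Wm=near&(C[...,2]>74)&(H[...,2]>120)
    for A,c,l in blobs(Wm,3): print(" mark",A,c.round(1),plane(im,*c,84).round(1))
    # torch
    o=(H[...,0]>=5)&(H[...,0]<=17)&(H[...,1]>190)&(H[...,2]>90)&(C[...,2]>120)&(abs(C[...,1])<60)&(abs(C[...,0]-570)<90)
    P=C[o];c=P.mean(0);w,V=np.linalg.eigh(np.cov((P-c).T));print(" torch",len(P),c.round(1),V[:,2].round(3))
    # tail cap: highest
    for A,cc,l in blobs(o,40): print("  blob",A,cc.round(1),C[l].mean(0).round(1))
    # screws
    y=near*0
    g=(H[...,1]<40)&(H[...,2]>125)&(abs(C[...,0]-500)<120)&(abs(C[...,1]+8)<75)&(C[...,2]<25)
    for A,cc,l in blobs(g,4): print("  screw",A,plane(im,*cc,11).round(1))
    q=(abs(C[...,2]-10)<4)&(abs(C[...,0]-500)<100)&(abs(C[...,1]+8)<90);print(" plate",cv2.minAreaRect(C[q][:,:2].astype(np.float32)))
E
```

```text
top box rect ((515.2693481445312, -360.7874450683594), (203.40206909179688, 119.5796890258789), 80.22099304199219) 40.77888768058623
 bar 125 ((507.9391174316406, -403.51446533203125), (13.976899147033691, 42.564640045166016), 24.36159324645996) z 83.70235371830135
 mark 5 [503.8 251. ] [ 512.  -421.5   84. ]
 mark 12 [492.1 254.1] [ 504.8 -395.3   84. ]
 torch 659 [570.2  -8.  180.1] [-0.71  -0.027 -0.704]
  blob 177 [316.  191.6] [603.1  -6.9 208.8]
  blob 482 [316.  218.5] [558.1  -8.4 169.5]
  screw 28 [545.4  30.6  11. ]
  screw 22 [548.6 -50.1  11. ]
  screw 27 [438.7 -54.2  11. ]
  screw 23 [435.1  26.   11. ]
 plate ((498.6330261230469, -13.725456237792969), (166.10391235351562, 186.94381713867188), 89.32501220703125)
scene box rect ((516.1539306640625, -363.21112060546875), (202.74400329589844, 118.74161529541016), 80.73584747314453) 39.304795871463405
 bar 231 ((509.0471496582031, -405.09173583984375), (14.665727615356445, 41.55422592163086), 25.228130340576172) z 82.58424705511561
 dot 6 [161.8 385.2] [ 467.3 -407.    40. ]
 mark 19 [175.7 381.5] [ 504.4 -393.5   84. ]
 torch 645 [578.5 -17.1 177.4] [-0.681 -0.141 -0.719]
  blob 231 [349.2 217.2] [605.9  -9.4 205.4]
  blob 414 [326.7 226.4] [563.2 -21.4 161.8]
  screw 17 [543.6  32.3  11. ]
  screw 17 [437.2 -52.5  11. ]
  screw 14 [547.3 -48.3  11. ]
 plate ((490.5915832519531, -13.109600067138672), (132.10646057128906, 100.47645568847656), 2.96232008934021)
```

```bash
python3 - <<'E'
from h import *
from scipy.optimize import least_squares
t,s=load("top0"),load("scene0")
yaw=.042;a=np.array([.643*np.cos(yaw),.643*np.sin(yaw),.766])
O=[]
for nm,im in(("top",t),("scene",s)):
    C=cloud(im);H=hsv(im)
    o=(H[...,0]>=5)&(H[...,0]<=17)&(H[...,1]>190)&(H[...,2]>90)&(C[...,2]>120)&(abs(C[...,1])<60)&(abs(C[...,0]-570)<90)
    P=C[cv2.erode(o.astype(np.uint8),np.ones((3,3)))>0];d=P@a;top=np.percentile(d,98)
    cap=P[d>top-3];side=P[(d<top-8)]
    print(nm,"cap d",round(top,1),cap.mean(0).round(1),len(cap),"side",len(side))
    f=lambda q:np.linalg.norm(np.cross(side-[q[0],q[1],170],a),axis=1)-17
    R=least_squares(f,[570,-8],loss="soft_l1");print("  axis at z170",R.x.round(1),"rms",np.sqrt((R.fun**2).mean()).round(2))
    O.append(side)
    near=(abs(C[...,0]-510)<90)&(abs(C[...,1]+8)<80)&(C[...,2]>25)&(H[...,1]<90)
    Q=C[near];e=np.array([np.cos(yaw),np.sin(yaw),0]);l=np.array([-np.sin(yaw),np.cos(yaw),0]);n=np.cross(a,l)
    print("  tube: along",np.percentile(Q@a,[1,50,99]).round(1),"lat",np.percentile(Q@l,[1,99]).round(1),"n",np.percentile(Q@n,[1,5,50,95,99]).round(1),"n of",n.round(2))
side=np.vstack(O)
def f(q):
    v=np.array([q[2],q[3],.766]);v/=np.linalg.norm(v);return np.linalg.norm(np.cross(side-[q[0],q[1],170],v),axis=1)-17
R=least_squares(f,[570,-8,.643,.027],loss="soft_l1");print(R.x.round(3),np.sqrt((R.fun**2).mean()))
E
```

```text
top cap d 549.4 [604.1  -6.9 209.3] 107 side 315
  axis at z170 [577.   -7.6] rms 1.08
  tube: along [306.4 390.  534.8] lat [-55.   -8.2] n [-348.5 -325.5 -305.8 -303.4 -302.4] n of [-0.77 -0.03  0.64]
scene cap d 548.7 [606.9  -8.9 205.6] 136 side 280
  axis at z170 [577.7  -8. ] rms 0.75
  tube: along [307.2 396.2 532.6] lat [-58.1 -11.2] n [-353.5 -350.9 -319.3 -306.  -305.7] n of [-0.77 -0.03  0.64]
[ 5.7717e+02 -7.7840e+00  6.4200e-01  2.9000e-02] 0.9566767641805027
```

```bash
cat >> h.py <<'E'
from scipy.spatial.transform import Rotation as Ro
def frame(z,y):  # tool frame with z axis, y axis approx
    z=np.array(z,float);z/=np.linalg.norm(z);y=np.array(y,float);y-=z*(y@z);y/=np.linalg.norm(y)
    return Ro.from_matrix(np.stack([np.cross(y,z),y,z],1))
def down(deg): a=np.deg2rad(deg);return frame([0,0,-1],[np.cos(a),np.sin(a),0])
def delta(p0,R0,p,R):
    dp=R0.inv().apply(np.array(p)-p0)/750;dr=(R0.inv()*R).as_rotvec()/np.pi
    print("pos",dp.round(4).tolist(),"rot",dr.round(4).tolist())
def cur():
    from rig import r
    s=r.read_state();return s["position"],Ro.from_rotvec(s["ee_rot"]),s
E
python3 - <<'E'
from h import *
p,R,s=cur()
delta(p,R,[450,330,330],down(20))
delta(p,R,[550,100,330],down(-20))
delta([550,100,330],down(-20),[530,-200,300],down(-90))
delta([550,100,330],down(-20),[508.5,-404.5,140],down(-155.2))
E
```

```text
pos [-0.4463, -0.2378, -0.1543] rot [-0.0003, 0.0001, 0.295]
pos [-0.663, -0.4925, -0.1541] rot [-0.0003, 0.0002, 0.5173]
pos [-0.385, 0.1117, 0.04] rot [0.0, 0.0, 0.3889]
pos [-0.651, 0.1781, 0.2533] rot [0.0, 0.0, 0.7511]
```

Emit:
send_rows(motion=[{"delta_pos": [0,0,-0.08],"delta_rot": [0,0,0.05],"claw": -1},{"delta_pos": [0,0,-0.154],"delta_rot": [0,0,0.1],"claw": -1},{"delta_pos": [-0.446,-0.238,-0.154],"delta_rot": [0,0,0.295],"claw": -1},{"delta_pos": [-0.446,-0.238,-0.154],"delta_rot": [0,0,0.295],"claw": -1},{"delta_pos": [-0.446,-0.238,-0.154],"delta_rot": [0,0,0.295],"claw": -1},{"delta_pos": [-0.446,-0.238,-0.154],"delta_rot": [0,0,0.295],"claw": -1},{"delta_pos": [-0.446,-0.238,-0.154],"delta_rot": [0,0,0.295],"claw": -1},{"delta_pos": [-0.663,-0.4925,-0.154],"delta_rot": [0,0,0.517],"claw": -1},{"delta_pos": [-0.663,-0.4925,-0.154],"delta_rot": [0,0,0.517],"claw": -1},{"delta_pos": [-0.663,-0.4925,-0.154],"delta_rot": [0,0,0.517],"claw": -1}])

```text
t: 1.35
position: [491.3, 209.7, 330.0]
ee_rot: [-2.451, -1.965, 0.0]
force: [-0.3, -0.0, 0.4]
opening: 0.999
gripper_force: 0.0
```

```bash
python3 - <<'E'
from h import *
p,R,s=cur();print(s["qpos"].round(3),p)
delta(p,R,[530,-100,330],down(-75))
delta(p,R,[508.5,-404.5,140],down(-155.2))
E
```

```text
[0.28  0.259 1.611 0.    1.272 0.499] [491.30951994 209.72941628 329.98377736]
pos [-0.3918, 0.1402, -0.0] rot [-0.0001, 0.0, 0.3468]
pos [-0.7943, 0.2007, 0.2533] rot [-0.0, 0.0001, 0.7924]
```

Emit:
send_rows(motion=[{"delta_pos": [-0.392,0.14,0],"delta_rot": [0,0,0.347],"claw": -1},{"delta_pos": [-0.392,0.14,0],"delta_rot": [0,0,0.347],"claw": -1},{"delta_pos": [-0.392,0.14,0],"delta_rot": [0,0,0.347],"claw": -1},{"delta_pos": [-0.392,0.14,0],"delta_rot": [0,0,0.347],"claw": -1},{"delta_pos": [-0.794,0.2,0.253],"delta_rot": [0,0,0.792],"claw": -1},{"delta_pos": [-0.794,0.2,0.253],"delta_rot": [0,0,0.792],"claw": -1},{"delta_pos": [-0.794,0.2,0.253],"delta_rot": [0,0,0.792],"claw": -1},{"delta_pos": [-0.794,0.2,0.253],"delta_rot": [0,0,0.792],"claw": -1},{"delta_pos": [-0.794,0.2,0.253],"delta_rot": [0,0,0.792],"claw": -1},{"delta_pos": [-0.794,0.2,0.253],"delta_rot": [0,0,0.792],"claw": -1}])

```text
t: 2.6
position: [512.0, -370.8, 156.3]
ee_rot: [-3.034, 0.813, 0.0]
force: [0.2, -0.4, 0.6]
opening: 0.999
gripper_force: 0.0
```

```bash
python3 - <<'E'
from h import *
p,R,s=cur();print(s["qpos"].round(3),p,R.as_matrix()[:,1])
delta(p,R,[508.5,-404.5,140],down(-155.2))
delta(p,R,[508.5,-404.5,60],down(-155.2))
E
```

```text
[-0.731  0.561  1.603  0.     0.978  1.363] [ 511.955295   -370.75364211  156.27930106] [-5.00126844e-01 -8.65952130e-01 -2.19000629e-04]
pos [0.0185, 0.0413, 0.0217] rot [-0.0, 0.0001, 0.1955]
pos [0.0186, 0.0413, 0.1284] rot [-0.0, 0.0001, 0.1955]
```

Emit:
send_rows(motion=[{"delta_pos": [0.0185,0.0413,0.022],"delta_rot": [0,0,0.1955],"claw": -1},{"delta_pos": [0.0185,0.0413,0.022],"delta_rot": [0,0,0.1955],"claw": -1},{"delta_pos": [0.0185,0.0413,0.022],"delta_rot": [0,0,0.1955],"claw": -1},{"delta_pos": [0.0185,0.0413,0.022],"delta_rot": [0,0,0.1955],"claw": -1},{"delta_pos": [0.0185,0.0413,0.07],"delta_rot": [0,0,0.1955],"claw": -1},{"delta_pos": [0.0185,0.0413,0.1],"delta_rot": [0,0,0.1955],"claw": -1},{"delta_pos": [0.0185,0.0413,0.128],"delta_rot": [0,0,0.1955],"claw": -1},{"delta_pos": [0.0185,0.0413,0.128],"delta_rot": [0,0,0.1955],"claw": -1}])

```text
t: 3.6
position: [508.4, -402.1, 59.9]
ee_rot: [-2.651, 1.684, 0.005]
force: [0.4, 0.3, -0.1]
opening: 1.001
gripper_force: 0.0
```

Emit:
send_rows(motion=[{"delta_pos": [0,0,0],"delta_rot": [0,0,0],"claw": 1},{"delta_pos": [0,0,0],"delta_rot": [0,0,0],"claw": 1},{"delta_pos": [0,0,0],"delta_rot": [0,0,0],"claw": 1},{"delta_pos": [0,0,0],"delta_rot": [0,0,0],"claw": 1},{"delta_pos": [0,0,0],"delta_rot": [0,0,0],"claw": 1},{"delta_pos": [0,0,0],"delta_rot": [0,0,0],"claw": 1},{"delta_pos": [0,0,0],"delta_rot": [0,0,0],"claw": 1},{"delta_pos": [0,0,0],"delta_rot": [0,0,0],"claw": 1}], newtons=20)

```text
t: 4.6
position: [509.1, -402.8, 61.5]
ee_rot: [-2.652, 1.684, 0.0]
force: [-0.3, 0.6, -0.3]
opening: 0.218
gripper_force: 0.0
```

```bash
python3 - <<'E'
from h import *
p,R,s=cur();print(s["qpos"].round(3),p,R.as_matrix()[:,1],s["force"],s["torque"],s["opening"]*95,s["gripper_force"])
E
```

```text
[-0.771  0.697  1.631  0.     0.814  1.931] [ 509.08567364 -402.76291659   61.48366272] [-9.05123262e-01 -4.25149237e-01 -7.86334112e-05] [-0.31592283  0.59610922 -0.25557025] [ 0.05603953  0.17995027 -0.0031058 ] 20.702592232085667 0.0
```

Emit:
send_rows(motion=[{"delta_pos": [0,0,0],"delta_rot": [0,0,0],"claw": 1},{"delta_pos": [0,0,0],"delta_rot": [0,0,0],"claw": 1},{"delta_pos": [0,0,0],"delta_rot": [0,0,0],"claw": 1}], newtons=20)

```text
t: 4.97
position: [508.7, -402.9, 61.5]
ee_rot: [2.652, -1.684, -0.001]
force: [-4.2, -1.8, 1.7]
opening: 0.148
gripper_force: 20.0
```

Emit:
send_rows(motion=[{"delta_pos": [0,0,0],"delta_rot": [0,0,-0.05],"claw": 1},{"delta_pos": [0,0,0],"delta_rot": [0,0,-0.1],"claw": 1},{"delta_pos": [0,0,0],"delta_rot": [0,0,-0.15],"claw": 1},{"delta_pos": [0,0,0],"delta_rot": [0,0,-0.2],"claw": 1},{"delta_pos": [0,0,0],"delta_rot": [0,0,-0.25],"claw": 1},{"delta_pos": [0,0,0],"delta_rot": [0,0,-0.3],"claw": 1},{"delta_pos": [0,0,0],"delta_rot": [0,0,-0.34],"claw": 1},{"delta_pos": [0,0,0],"delta_rot": [0,0,-0.36],"claw": 1},{"delta_pos": [0,0,0],"delta_rot": [0,0,-0.36],"claw": 1},{"delta_pos": [0,0,0],"delta_rot": [0,0,-0.36],"claw": 1}])

```text
t: 6.22
position: [508.0, -404.2, 61.5]
ee_rot: [3.14, -0.001, -0.002]
force: [-9.8, -9.6, 0.4]
opening: 0.151
gripper_force: 20.0
```

```bash
python3 - <<'E'
from h import *
p,R,s=cur();y=R.as_matrix()[:,1];print(p,np.degrees(np.arctan2(y[1],y[0])),s["force"],s["torque"],s["opening"]*95)
E
```

```text
[ 508.03541746 -404.23922712   61.53181246] -90.03056290589308 [-9.84163629 -9.63122734  0.4453276 ] [-1.89171585  1.98396438  0.04703199] 14.299423299024976
```

Emit:
send_rows(motion=[{"delta_pos": [0,0,0],"delta_rot": [0,0,-0.01],"claw": 1},{"delta_pos": [0,0,0],"delta_rot": [0,0,-0.02],"claw": 1},{"delta_pos": [0,0,0],"delta_rot": [0,0,-0.03],"claw": 1},{"delta_pos": [0,0,0],"delta_rot": [0,0,-0.03],"claw": 1}])

```text
t: 6.72
position: [508.0, -404.3, 61.5]
ee_rot: [3.137, 0.147, -0.002]
force: [-9.9, -9.5, -0.2]
opening: 0.147
gripper_force: 20.0
```

```bash
python3 - <<'E'
from h import *
p,R,s=cur();y=R.as_matrix()[:,1];print(p,np.degrees(np.arctan2(y[1],y[0])),s["force"],s["torque"],s["opening"]*95)
E
```

```text
[ 508.02312967 -404.3415525    61.51469373] -84.63851192360129 [-9.92726512 -9.53773525 -0.20706781] [-1.95634861  2.0387802  -0.15841281] 13.985605553333766
```

Emit:
send_rows(motion=[{"delta_pos": [0,0,0],"delta_rot": [0,0,-0.01],"claw": 1},{"delta_pos": [0,0,0],"delta_rot": [0,0,-0.02],"claw": 1},{"delta_pos": [0,0,0],"delta_rot": [0,0,-0.02],"claw": 1}])

```text
t: 7.1
position: [508.4, -404.3, 61.5]
ee_rot: [3.13, 0.244, -0.001]
force: [-7.1, -9.3, -0.5]
opening: 0.154
gripper_force: 20.4
```

```bash
python3 - <<'E'
from h import *
p,R,s=cur();y=R.as_matrix()[:,1];print(p,np.degrees(np.arctan2(y[1],y[0])),s["force"],s["torque"],s["opening"]*95)
E
```

```text
[ 508.37638231 -404.26643213   61.51666841] -81.07352694069023 [-7.12014711 -9.33122447 -0.47895002] [-1.84789364  1.60572775 -0.45537956] 14.667995684050371
```

Emit:
send_rows(motion=[{"delta_pos": [0,0,0],"delta_rot": [0,0,0.01],"claw": -1},{"delta_pos": [0,0,0],"delta_rot": [0,0,0.01],"claw": -1},{"delta_pos": [0,0,0],"delta_rot": [0,0,0.01],"claw": -1},{"delta_pos": [0,0,0],"delta_rot": [0,0,0.01],"claw": -1},{"delta_pos": [0,0,-0.04],"delta_rot": [0,0,0],"claw": -1},{"delta_pos": [0,0,-0.12],"delta_rot": [0,0,0],"claw": -1},{"delta_pos": [0,0,-0.2],"delta_rot": [0,0,0],"claw": -1},{"delta_pos": [0,0,-0.28],"delta_rot": [0,0,0],"claw": -1},{"delta_pos": [0,0,-0.36],"delta_rot": [0,0,0],"claw": -1},{"delta_pos": [0,0,-0.36],"delta_rot": [0,0,0],"claw": -1}])

```text
t: 8.35
position: [510.0, -403.3, 336.7]
ee_rot: [3.126, 0.246, 0.009]
force: [0.0, -0.0, -0.8]
opening: 0.998
gripper_force: 0.0
```

```bash
python3 - <<'E'
from h import *
from rig import viewer
p,R,s=cur();print(s["qpos"].round(3),p,s["opening"])
im=viewer.snapshot("scene");np.savez("scene1.npz",**im);C=cloud(im);H=hsv(im)
near=(abs(C[...,0]-508)<60)&(abs(C[...,1]+404)<60)
m=near&(C[...,2]>76)&(C[...,2]<95);P=C[m][:,:2].astype(np.float32);print(cv2.minAreaRect(P))
for A,c,l in blobs(near&(C[...,2]>74)&(C[...,2]<95)&(H[...,2]>120),3): print("mark",A,plane(im,*c,84).round(1))
for A,c,l in blobs(near&((H[...,0]<6)|(H[...,0]>174))&(H[...,1]>120),3): print("dot",A,plane(im,*c,40).round(1))
a=np.array([.642,.028,.766]);a/=np.linalg.norm(a);T=np.array([608.4,-6.4,207.1])
G=frame(-a,[0,-1,0])
print((T-64*a).round(1),(T+40*a).round(1))
delta(p,R,T+60*a,G)
E
```

```text
[-0.771  0.438  1.322  0.     1.373  0.643] [ 509.95192541 -403.33395151  336.71065387] 0.9979835042127227
((509.2507629394531, -404.8520202636719), (43.15035629272461, 14.021308898925781), 5.3831610679626465)
mark 17 [ 497.  -405.3   84. ]
dot 11 [ 467.  -407.6   40. ]
[567.3  -8.2 158.1] [634.1  -5.3 237.7]
pos [0.2628, -0.4972, 0.1095] rot [0.0108, -0.2241, 0.0441]
```

The knob's mark now lines up with the red dot, and the torque confirmed it reached its stop. Next I line up on the torch axis.

Emit:
send_rows(motion=[{"delta_pos": [0.263,-0.497,0.11],"delta_rot": [0.011,-0.224,0.044],"claw": -1},{"delta_pos": [0.263,-0.497,0.11],"delta_rot": [0.011,-0.224,0.044],"claw": -1},{"delta_pos": [0.263,-0.497,0.11],"delta_rot": [0.011,-0.224,0.044],"claw": -1},{"delta_pos": [0.263,-0.497,0.11],"delta_rot": [0.011,-0.224,0.044],"claw": -1},{"delta_pos": [0.263,-0.497,0.11],"delta_rot": [0.011,-0.224,0.044],"claw": -1},{"delta_pos": [0.263,-0.497,0.11],"delta_rot": [0.011,-0.224,0.044],"claw": -1},{"delta_pos": [0.263,-0.497,0.11],"delta_rot": [0.011,-0.224,0.044],"claw": -1},{"delta_pos": [0.263,-0.497,0.11],"delta_rot": [0.011,-0.224,0.044],"claw": -1},{"delta_pos": [0.263,-0.497,0.11],"delta_rot": [0.011,-0.224,0.044],"claw": -1},{"delta_pos": [0.263,-0.497,0.11],"delta_rot": [0.011,-0.224,0.044],"claw": -1}])

```text
t: 9.65
position: [645.6, -5.2, 249.0]
ee_rot: [2.931, 0.015, -1.076]
force: [0.1, -0.5, 0.5]
opening: 1.001
gripper_force: 0.0
```

```bash
python3 - <<'E'
from h import *
p,R,s=cur();print(s["qpos"].round(3),p,s["opening"])
a=np.array([.642,.028,.766]);a/=np.linalg.norm(a);T=np.array([608.4,-6.4,207.1])
G=frame(-a,[0,-1,0])
delta(p,R,T+30*a,G)
delta(p,R,T-64*a,G)
E
```

```text
[-0.079  0.822  0.989 -0.082  2.03   1.471] [645.6175014   -5.18949469 248.99424465] 1.0012698814672194
pos [-0.0019, -0.0003, 0.0347] rot [-0.002, 0.002, 0.0009]
pos [-0.0011, 0.0005, 0.16] rot [-0.002, 0.002, 0.0009]
```

Emit:
send_rows(motion=[{"delta_pos": [-0.001,0,0.035],"delta_rot": [-0.002,0.002,0],"claw": -1},{"delta_pos": [-0.001,0,0.07],"delta_rot": [-0.002,0.002,0],"claw": -1},{"delta_pos": [-0.001,0,0.1],"delta_rot": [-0.002,0.002,0],"claw": -1},{"delta_pos": [-0.001,0,0.13],"delta_rot": [-0.002,0.002,0],"claw": -1},{"delta_pos": [-0.001,0,0.16],"delta_rot": [-0.002,0.002,0],"claw": -1},{"delta_pos": [-0.001,0,0.16],"delta_rot": [-0.002,0.002,0],"claw": -1},{"delta_pos": [-0.001,0,0.16],"delta_rot": [-0.002,0.002,0],"claw": -1}])

```text
t: 10.52
position: [568.3, -7.2, 158.9]
ee_rot: [2.929, 0.02, -1.062]
force: [0.2, 0.5, 0.4]
opening: 1.002
gripper_force: 0.0
```

```bash
python3 - <<'E'
from h import *
p,R,s=cur();print(s["qpos"].round(3),p,s["force"])
a=np.array([.642,.028,.766]);a/=np.linalg.norm(a);T=np.array([608.4,-6.4,207.1])
G=frame(-a,[0,-1,0]);delta(p,R,T-64*a,G)
E
```

```text
[-0.088  0.773  1.34  -0.086  1.72   1.487] [568.3424219   -7.23848497 158.88506178] [0.2345394  0.50890645 0.37127874]
pos [-0.0004, 0.0012, 0.0018] rot [0.0002, -0.0005, 0.001]
```

Well aligned (within about 1 mm); close.

Emit:
send_rows(motion=[{"delta_pos": [0,0.001,0],"delta_rot": [0,0,0],"claw": 1},{"delta_pos": [0,0.001,0],"delta_rot": [0,0,0],"claw": 1},{"delta_pos": [0,0.001,0],"delta_rot": [0,0,0],"claw": 1},{"delta_pos": [0,0.001,0],"delta_rot": [0,0,0],"claw": 1},{"delta_pos": [0,0.001,0],"delta_rot": [0,0,0],"claw": 1},{"delta_pos": [0,0.001,0],"delta_rot": [0,0,0],"claw": 1},{"delta_pos": [0,0.001,0],"delta_rot": [0,0,0],"claw": 1},{"delta_pos": [0,0.001,0],"delta_rot": [0,0,0],"claw": 1},{"delta_pos": [0,0.001,0],"delta_rot": [0,0,0],"claw": 1}], newtons=35)

```text
t: 11.65
position: [567.7, -7.4, 158.1]
ee_rot: [2.928, 0.021, -1.065]
force: [0.2, 0.4, 0.0]
opening: 0.354
gripper_force: 35.0
```

Emit:
send_rows(motion=[{"delta_pos": [0,0,-0.01],"delta_rot": [0,0,0],"claw": 1},{"delta_pos": [0,0,-0.025],"delta_rot": [0,0,0],"claw": 1},{"delta_pos": [0,0,-0.045],"delta_rot": [0,0,0],"claw": 1},{"delta_pos": [0,0,-0.065],"delta_rot": [0,0,0],"claw": 1},{"delta_pos": [0,0,-0.085],"delta_rot": [0,0,0],"claw": 1},{"delta_pos": [0,0,-0.105],"delta_rot": [0,0,0],"claw": 1},{"delta_pos": [0,0,-0.125],"delta_rot": [0,0,0],"claw": 1},{"delta_pos": [0,0,-0.145],"delta_rot": [0,0,0],"claw": 1},{"delta_pos": [0,0,-0.16],"delta_rot": [0,0,0],"claw": 1},{"delta_pos": [0,0,-0.16],"delta_rot": [0,0,0],"claw": 1}])

```text
t: 12.9
position: [645.2, -3.8, 250.4]
ee_rot: [2.929, 0.021, -1.063]
force: [0.3, -0.7, -1.9]
opening: 0.353
gripper_force: 35.0
```

```bash
python3 - <<'E'
from h import *
from rig import viewer
p,R,s=cur();print(s["qpos"].round(3),p,R.as_matrix()[:,2],s["force"],s["opening"]*95)
out=[]
for n in("scene","top"):
    im=viewer.snapshot(n);np.savez(n+"2.npz",**im);out.append(im["frame"][100:400,200:600] if n=="scene" else im["frame"][100:400,150:550])
cv2.imwrite("pics/pull.png",np.hstack(out)[...,::-1])
# lift up and over: slant pose first, then vertical above jar
delta(p,R,[660,120,400],down(-90+10))
delta(p,R,[610.8,375.1,330],down(-80))
E
```

```text
[-0.076  0.817  0.994 -0.086  2.023  1.471] [645.2023503   -3.83216898 250.41539162] [-0.64093511 -0.02909728 -0.76704337] [ 0.32476722 -0.71586099 -1.94284043] 33.545397368378694
pos [-0.1121, -0.1607, -0.1704] rot [-0.0109, 0.2217, -0.0488]
pos [-0.1012, -0.5039, -0.0667] rot [-0.0109, 0.2217, -0.0488]
```

View pics/pull.png

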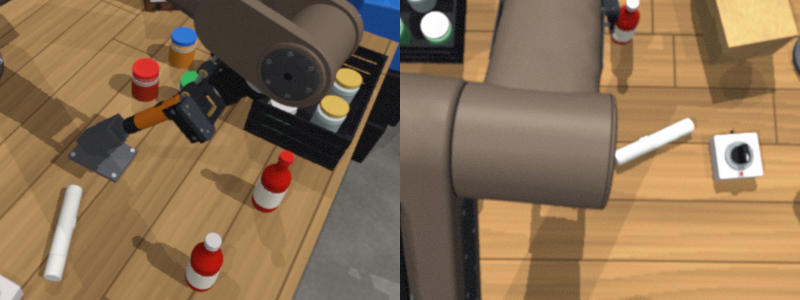

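The torch is out of the holster and held in line with the fingers: the shaft shows at (150,115), the head just beyond the mouth. Now lift, turn it upright and carry it over the yellow jar.

Emit:
send_rows(motion=[{"delta_pos": [0,0,-0.04],"delta_rot": [0,0,0],"claw": 1},{"delta_pos": [0,0,-0.08],"delta_rot": [0,0,0],"claw": 1},{"delta_pos": [-0.08,0,-0.14],"delta_rot": [0,0.04,0],"claw": 1},{"delta_pos": [-0.112,-0.05,-0.17],"delta_rot": [-0.004,0.08,-0.02],"claw": 1},{"delta_pos": [-0.112,-0.1,-0.17],"delta_rot": [-0.006,0.12,-0.03],"claw": 1},{"delta_pos": [-0.112,-0.16,-0.17],"delta_rot": [-0.008,0.16,-0.04],"claw": 1},{"delta_pos": [-0.112,-0.16,-0.17],"delta_rot": [-0.011,0.2,-0.049],"claw": 1},{"delta_pos": [-0.112,-0.16,-0.17],"delta_rot": [-0.011,0.222,-0.049],"claw": 1},{"delta_pos": [-0.112,-0.16,-0.17],"delta_rot": [-0.011,0.222,-0.049],"claw": 1},{"delta_pos": [-0.112,-0.16,-0.17],"delta_rot": [-0.011,0.222,-0.049],"claw": 1}])

```text
t: 14.25
position: [659.5, 119.3, 398.9]
ee_rot: [-3.129, -0.274, 0.004]
force: [0.9, -0.4, -1.6]
opening: 0.349
gripper_force: 35.0
```

```bash
python3 - <<'E'
from h import *
p,R,s=cur();print(s["qpos"].round(3),p,R.as_matrix()[:,2],s["force"],s["opening"]*95)
delta(p,R,[610.8,375.1,340],down(-60))
E
```

```text
[0.08  0.455 1.14  0.    1.549 1.476] [659.52628729 119.25360314 398.88091213] [-2.58056804e-03 -1.02269892e-04 -9.99996665e-01] [ 0.860506   -0.42228149 -1.64656069] 33.11754300342755
pos [-0.0045, -0.3472, 0.0786] rot [-0.0003, 0.0008, -0.1111]
```

Emit:
send_rows(motion=[{"delta_pos": [-0.001,-0.06,0.01],"delta_rot": [0,0.001,-0.02],"claw": 1},{"delta_pos": [-0.002,-0.12,0.02],"delta_rot": [0,0.001,-0.05],"claw": 1},{"delta_pos": [-0.003,-0.18,0.04],"delta_rot": [0,0.001,-0.08],"claw": 1},{"delta_pos": [-0.0045,-0.24,0.06],"delta_rot": [0,0.001,-0.11],"claw": 1},{"delta_pos": [-0.0045,-0.3,0.0786],"delta_rot": [0,0.001,-0.111],"claw": 1},{"delta_pos": [-0.0045,-0.335,0.0786],"delta_rot": [0,0.001,-0.111],"claw": 1},{"delta_pos": [-0.0045,-0.347,0.0786],"delta_rot": [0,0.001,-0.111],"claw": 1},{"delta_pos": [-0.0045,-0.347,0.0786],"delta_rot": [0,0.001,-0.111],"claw": 1},{"delta_pos": [-0.0045,-0.347,0.0786],"delta_rot": [0,0.001,-0.111],"claw": 1}])

```text
t: 15.38
position: [611.5, 373.9, 340.9]
ee_rot: [-3.035, -0.811, -0.005]
force: [-0.2, -0.0, -1.2]
opening: 0.353
gripper_force: 35.0
```

```bash
python3 - <<'E'
from h import *
from rig import viewer
p,R,s=cur();print(s["qpos"].round(3),p,R.as_matrix()[:,2],s["force"])
im=viewer.snapshot("scene");np.savez("scene3.npz",**im);cv2.imwrite("pics/s3.png",cv2.resize(im["frame"][40:260,280:520],None,fx=2.5,fy=2.5)[...,::-1])
im=viewer.snapshot("top");np.savez("top3.npz",**im)
E
```

```text
[ 0.457  0.553  1.117 -0.     1.469  1.505] [611.49241704 373.87783553 340.93676821] [ 0.0032579   0.00112716 -0.99999406] [-0.24896257 -0.0306756  -1.15589743]
```

View pics/s3.png

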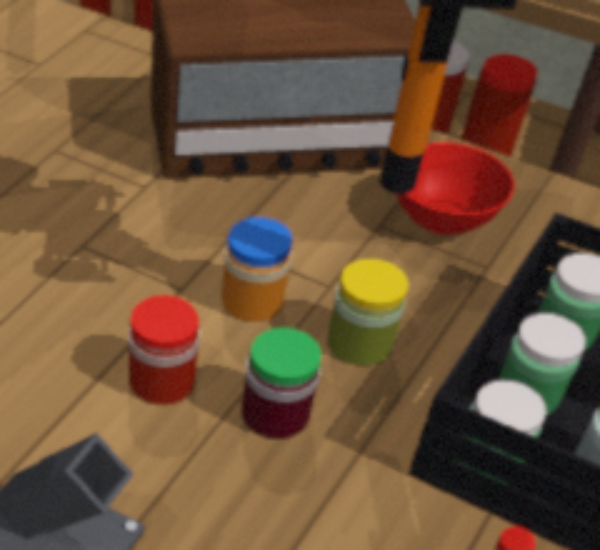

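The torch hangs upright above the yellow jar, with its head at crop (402,175) and the jars untouched. Next I measure its axis and lens height.

```bash
cat > m.py <<'E'
from h import *
from scipy.optimize import least_squares
def torch(im):
    C=cloud(im);H=hsv(im);p,R,s=cur()
    n=(np.linalg.norm(C[...,:2]-p[:2],axis=2)<35)
    n&=(C[...,2]>100)&(C[...,2]<p[2]-5)
    o=n&(H[...,0]>=4)&(H[...,0]<=18)&(H[...,1]>180);o=cv2.erode(o.astype(np.uint8),np.ones((3,3)))>0
    P=C[o];z0=P[:,2].mean()
    f=lambda q:np.linalg.norm(np.cross(P-[q[0],q[1],z0],np.array([q[2],q[3],1])/np.linalg.norm([q[2],q[3],1])),axis=1)-17
    r=least_squares(f,[*p[:2],0,0],loss="soft_l1")
    dk=n&(H[...,2]<70);zb=C[dk][:,2]
    ys,xs=np.nonzero(dk&(C[...,2]<C[o][:,2].min()+5)); b=ys.max(); xb=xs[ys==b].mean()
    print("axis at z",z0.round(),r.x.round(3),"rms",np.sqrt((r.fun**2).mean()).round(2),len(P),"orange low",C[o][:,2].min().round(1),"dark low",np.percentile(zb,[1,5]).round(1),"tcp",p.round(1))
    # lens front edge: bottom-most head pixel lies on rim towards camera
    c,_=ray(im,0,0);ax=r.x[:2];e=(c[:2]-ax);e/=np.linalg.norm(e);q=ax+17*e
    c,d=ray(im,xb,b+.5);k=((q-c[:2])@e)/(d[:2]@e);print("  lens z by bottom pixel",(c+k*d).round(1))
def jar(im,col=(24,33)):
    C=cloud(im);H=hsv(im);m=(H[...,0]>=col[0])&(H[...,0]<=col[1])&(H[...,1]>190)&(H[...,2]>90)&(abs(C[...,2]-90)<6)
    for A,c,l in blobs(m,100):
        (x,y),_,_=cv2.fitEllipse(cv2.findContours(l.astype(np.uint8),0,1)[0][0]);print("  jar",A,plane(im,x,y,90).round(1))
E
python3 - <<'E'
from m import *
torch(load("scene3"));jar(load("scene3"))
E
```

```text
axis at z 294.0 [ 6.10229e+02  3.73911e+02 -1.00000e-02 -7.00000e-03] rms 1.38 397 orange low 249.8 dark low [210.7 211.9] tcp [611.4 374.  340.9]
  lens z by bottom pixel [619.  358.8 208.6]
  jar 395 [612.1 373.4  90. ]
```

Emit:
send_rows(motion=[{"delta_pos": [0,-0.001,0.02],"delta_rot": [0,0,0],"claw": 1},{"delta_pos": [0,-0.001,0.04],"delta_rot": [0,0,0],"claw": 1},{"delta_pos": [0,-0.001,0.06],"delta_rot": [0,0,0],"claw": 1},{"delta_pos": [0,-0.001,0.08],"delta_rot": [0,0,0],"claw": 1},{"delta_pos": [0,-0.001,0.08],"delta_rot": [0,0,0],"claw": 1},{"delta_pos": [0,-0.001,0.08],"delta_rot": [0,0,0],"claw": 1},{"delta_pos": [0,-0.001,0.08],"delta_rot": [0,0,0],"claw": 1},{"delta_pos": [0,-0.001,0.08],"delta_rot": [0,0,0],"claw": 1}])

```text
t: 16.48
position: [610.8, 375.9, 280.9]
ee_rot: [-3.034, -0.813, -0.006]
force: [-0.4, -0.4, -2.2]
opening: 0.355
gripper_force: 35.0
```

```bash
python3 - <<'E'
from m import *
from rig import viewer
im=viewer.snapshot("scene");torch(im);jar(im);p,R,s=cur();print(p,R.as_matrix()[:,2],s["qvel"].round(3),s["force"])
cv2.imwrite("pics/s4.png",cv2.resize(im["frame"][40:260,100:520],None,fx=1.9,fy=1.9)[...,::-1])
E
```

```text
axis at z 233.0 [ 6.09267e+02  3.75835e+02  5.00000e-03 -1.00000e-03] rms 1.35 361 orange low 188.8 dark low [150.6 153.4] tcp [610.8 375.9 280.8]
  lens z by bottom pixel [619.4 361.1 149.9]
  jar 397 [611.8 373.   90. ]
[610.75118598 375.91447247 280.83212826] [ 0.00329639  0.00148338 -0.99999347] [-0.001  0.003  0.002 -0.    -0.002 -0.001] [ 0.83753553  0.00926837 -1.75772538]
```

View pics/s4.png

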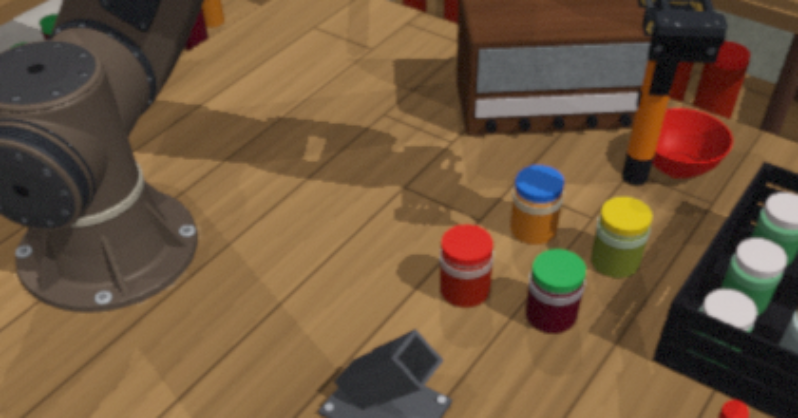

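The torch stands upright with its lens at about z = 150 and the jars are unmoved. A small trim, then settle.

Emit:
send_rows(motion=[{"delta_pos": [0,0.002,0],"delta_rot": [0,0,0],"claw": 1},{"delta_pos": [0,0.002,0],"delta_rot": [0,0,0],"claw": 1},{"delta_pos": [0,0.002,0],"delta_rot": [0,0,0],"claw": 1},{"delta_pos": [0,0.002,0],"delta_rot": [0,0,0],"claw": 1},{"delta_pos": [0,0.002,0],"delta_rot": [0,0,0],"claw": 1},{"delta_pos": [0,0.002,0],"delta_rot": [0,0,0],"claw": 1}])

```text
t: 17.27
position: [611.4, 374.6, 280.4]
ee_rot: [-3.034, -0.813, -0.005]
force: [1.4, -0.2, -2.4]
opening: 0.351
gripper_force: 35.0
```

```bash
python3 - <<'E'
from m import *
from rig import viewer,r
im=viewer.snapshot("scene");torch(im);jar(im);print(cur()[2]["qvel"].round(3))
print(r.hand_in())
E
```

```text
axis at z 233.0 [6.09985e+02 3.74545e+02 4.00000e-03 2.00000e-03] rms 1.49 372 orange low 189.3 dark low [149.8 151.9] tcp [611.4 374.6 280.4]
  lens z by bottom pixel [620.9 360.1 151.3]
  jar 392 [612.  373.4  90. ]
[ 0.001  0.002  0.001  0.    -0.001 -0.001]
the job is handed in; nothing more can be done
None
```

I turned the dimmer to its off stop, drew the torch out along the bore, and handed the job in at about 17 s with the torch held lens down, about 60 mm above the yellow lid, centred to within roughly 2–3 mm, with no jar touched.

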